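Uncap the bench scan head and stow its dust cap

TASK

The bench scan head is wanted for work: lift the black dust cap off it and stand the cap, open side down, on a free patch of the bench and let go. Then pick it up again by its long sides (the holder's tall end walls leave no room for fingers at the cap's ends) and lower it into the cap holder, open side still down, so that it sits flat on the holder's floor. Do not let the cap drop at any time, and leave the jar, the screwdriver and the pliers where they are.

Things in the scene. Friction and masses are not known exactly. Their poses are not given: they have to be found in the camera images.
- scan_head: Grey box, window up, fixed to the bench. Foot 110 (own x) x 124 (own y) x 7 mm; body 84 x 98 mm, flat top 45 mm above the bench. Two metal guard cheeks, 54 mm long along y, 5 mm thick, inner faces at x = +-25 mm, top 98 mm above the bench, shield the cap's long sides: on the head the cap can be gripped only by its two ends (62 mm apart, along y). Origin: centre of underside; z up.
- cap_seat (a point): Centre of the scan head's flat top, where the cap's underside rests at the start, 45 mm above the bench; axes as the scan head's. Here stands the lens hood, a metal frame 22 (x) x 50 (y) mm, 26 mm high, with about 3 mm play inside the cap: the cap must rise more than 26 mm to come free.
- cap: Loose black plastic dust cap with a grey inlay on top, a rectangular hood open below: 34 (own x) x 62 (own y) x 40 mm high, walls 3 mm, top 4 mm, about 60 g. Origin: centre of its open underside; z points to its closed top. At the start it sits over the lens hood, its axes nearly along the head's.
- holder: Grey plastic cap holder, fixed to the bench. Base 74 (own x) x 112 (own y) mm. End walls 42 mm wide at the two y ends, inner faces 70 mm apart, upright to 48 mm above the bench, then flared outward to about 65 mm. Along the long sides (x) only low lips: inner faces 41 mm apart, 5 mm thick, top 17 mm above the bench. Origin: centre of underside; z up.
- holder_floor (a point): Centre of the holder's floor, 8 mm above the bench; axes as the holder's. The centre of the cap's underside belongs here, the cap's long side along y (either way round), with 4 mm play at each end and 3.5 mm at each side. Fingers have room only at the cap's long sides, above the lips.
- small_jar: Bystander: small beige jar with a black lid, 43 mm across, 66 mm high, standing; origin at the centre of its underside.
- screwdriver: Bystander: screwdriver with a red handle, 28 x 197 x 28 mm, lying nearly along own y; origin at the centre of its underside.
- pliers: Bystander: pliers with blue handles, 60 x 187 x 14 mm, lying nearly along own y; origin at the centre of the underside.
There are look-alikes about, which are no part of the job. Leave any purple or red look-alike of the holder alone. Leave any green look-alike of the cap alone.

How it is judged:
On the way, in this order (a step that is already met when the one before it is completed fails the run):
1. the cap is lifted clear of the scan head's lens hood (z of cap in the frame of cap_seat above 0.03 m and angle between cap's own z axis and vertical below 0.4 rad), for 0.1 s.
2. the cap stands on the bench, open side down, let go (height (world z) of cap below 0.004 m and angle between cap's own z axis and vertical below 0.06 rad and linear speed of cap below 0.02 m/s and contact force between cap and the fingers below 0.05 N), for 0.2 s.
At the end, for the whole second after the job is handed in: The cap stands in the holder, open side down and level (within 0.06 rad), its rim on the holder's floor (within 3 mm), its centre within 7.5 mm of the floor's centre and its length along the holder's (within 0.2 rad, either way round), at rest and let go (horizontal distance between cap and holder_floor below 0.0075 m and z of cap in the frame of holder_floor between -0.003 and 0.003 m and angle between cap's own z axis and vertical below 0.06 rad and angle between the y axis of cap and the y axis of holder, either way round below 0.2 rad and linear speed of cap below 0.01 m/s); the robot touches nothing.
It fails at once if the cap drops (moves faster than 0.4 m/s with no finger touching it, a fall of some 8 mm) (contact force between cap and the fingers below 0.01 N and linear speed of cap above 0.4 m/s).
It fails at once if the jar, the screwdriver or the pliers are moved by more than 3 cm (distance of any of small_jar, screwdriver, pliers from where it was at the start of the episode above 0.03 m).
It also fails if it takes over 58 s, if anything falls off the work surface, if the arm or the gripper's body presses on something with over 40 N, if the wrist force passes 120 N, or if a joint passes its speed limit or range.

ROBOT

A 6-joint arm with a two-finger parallel gripper is mounted at the origin on the work surface; the furniture and walls round the work are solid. World frame = base frame: x ahead of the robot, y to its left, z up, the work surface at z = 0. Lengths are in m, angles in rad, forces in N, time in s.
With the tool pointing down it reaches from about 0.35 to 0.775 m from the base axis. Payload 7.3 kg.
Tool frame: the origin (TCP) lies at the very end of the fingers, on their centre line; the grasp point (between the pads) lies 19 mm behind it; z points along the fingers, y is the line along which they close (so a half turn about z gives the same grasp; the last joint's range is limited). The gripper opens to 92 mm and grips with 3 to 60 N. Pads are 19 mm wide; open, the fingers measure 130 mm over their backs; the gripper's body (75 mm by 190 mm) begins 47 mm behind the grasp point.
Start: joints at [1.143, 0.342, 1.524, -0, 1.275, -0.146], TCP at [0.146, 0.504, 0.227] pointing down, gripper open.
Joint ranges: [-2.53, 2.53], [-0.77, 2.02], [0.04, 2.7], [-1, 4.14], [0.28, 2.66], [-3.11, 3.11]. Speed limits (rad/s): [2.57, 2.57, 3.14, 3.14, 3.14, 3.14].

INTERFACE

Orientations are given as [roll, pitch, yaw] about the fixed x, y, z axes, in that order (R = Rz(yaw) Ry(pitch) Rx(roll)).
In Python, from cell import robot, read_camera, get_calibration gives the robot as it stands. The module is installed in compiled form; this text tells all that it offers.
- The arm moves only by the tool send_rows, never from a script. Its argument "plan" is a list of rows, each a list of 2 entries, a list of its own where there are three numbers: the shift along the tool's x, y, z as a fraction of full scale, then the turn, a rotation vector about the tool's x, y, z as a fraction of full scale. A call has exactly 10 rows; each row shifts and turns the commanded pose from where the row before left it, along the tool's axes as they then stand; what a row does not reach is not made up. Full scale, the value 1, is 0.025 m for a shift and 90 degrees for a turn. A row lasts 1/8 s, in which the tool goes at most 62.5 mm and 10.7 degrees, less where a joint would pass 70% of its speed; a pose out of reach is approached as far as the arm can. A call with a number of a shift or a turn outside -1 to 1 is refused whole. A call with a gripper value outside its range is refused whole. "gripper" is the opening, from -1 (shut) to 1 (fully open), so that 0 is half open, set as the call begins (left out, the last holds). The fingers move at their own pace and stop on an object; "force" is the grip in N (left out, the last holds). Time passes only in rows, so rows that do not move let the fingers close, or fill a call up. It gives the time, the measured TCP pose, the force, the opening and the grip force at its end, in the units of the state.
- robot.observe(): the state, without advancing time (a new reading comes with each control period).
- read_camera(name): name is "scene" or "top" or "wrist"; returns (picture, depth): 420x560x3 uint8, blue, green, red; 420x560 float32, m along the optical axis (not along the pixel's ray), 0 where there is no reading.
- get_calibration(name): a dict with "intrinsics" (3x3 intrinsics, pixels), "dist_coeffs" ([k1, k2, p1, p2, k3] as OpenCV has them; the pictures are not rectified), "rvec" (rotation vector, rad) and "tvec" (3), from world to camera coordinates, as OpenCV has them. Camera axes: x right, y down, z forward; pixel columns grow to the right and rows downward; lengths in m; the calibration is good to about 2 mm. A picture is of the moment at which its call begins: read the wrist's pose just before it. get_calibration takes no time and is no camera call; for the wrist camera it gives the pose at the moment of the call.
- robot.hand_in(): hands the job in; it is judged then, once.
The state is a dict: "time": time; "qpos": joint angles; "qvel": joint speeds; "joint_efforts": joint torques, N m; "tool_pos": TCP position; "tool_rot": TCP orientation; "contact_force": force on the tool from outside, world axes, zero at the start; "torque": the same for the moment, N m; "opening": finger opening in m; "grip_force": force on a finger pad.
Only numpy, scipy, OpenCV 4.12 (cv2) and the standard library are available. Lean on these libraries where they do the work, as an engineer would, in place of code of your own. Each camera call takes 0.05 s, during which the arm holds its last target. There are 200 camera calls.

## Working session

There is one attempt and no reset: what is moved stays moved. The work goes in short steps, Python scripts to look and compute and a tool call to move; the robot and the scene stay as the last step left them, time stands still between calls to the robot, and variables do not carry over. Pictures are saved under pics/ and viewed, at most 10 in all, crops included, and the job is handed in when it is done.

Besides the shell and the picture viewer there is one more tool, called after "Request:" by a JSON object that holds its "method" and its "body", one argument or row to a line. send_rows: Moves the arm, as the interface text tells. Shift numbers are shares of 0.025 m and turn numbers shares of 90 degrees, none past 1 either way. Its arguments: {"type":"object","properties":{"plan":{"type":"array"},"gripper":{"type":"number"},"force":{"type":"number"}},"required":["plan"]}

```bash
mkdir -p pics
cat > h.py <<'E'
import numpy as np,cv2
from cell import robot,read_camera,get_calibration
def snap(n):
    c=get_calibration(n);im,d=read_camera(n)
    np.savez('last_'+n,im=im,d=d,K=c['intrinsics'],D=c['dist_coeffs'],r=c['rvec'],t=c['tvec']);return im
def load(n): return np.load('last_'+n+'.npz')
def world(s,u,v,d=None,z=None):
    K,D=s['K'],s['D'];R=cv2.Rodrigues(s['r'])[0];t=s['t'].reshape(3)
    p=cv2.undistortPoints(np.array([[[u,v]]],float),K,D)[0,0];ray=np.array([p[0],p[1],1.])
    if z is None:
        d=s['d'][int(round(v)),int(round(u))] if d is None else d
        return R.T@(ray*d-t)
    o=-R.T@t;w=R.T@ray;return o+w*(z-o[2])/w[2]
E
python3 - <<'E'
from h import *
for n in ('scene','top'): cv2.imwrite(f'pics/{n}.png',snap(n))
o=robot.observe();print(o)
E
```

```text
{'time': 0.1, 'qpos': array([ 1.14301470e+00,  3.42667725e-01,  1.52489869e+00, -2.26466889e-06,
        1.27541748e+00, -1.46006753e-01]), 'qvel': array([-0.00032893, -0.00060059, -0.00265991, -0.0006089 , -0.00020016,
        0.00030727]), 'joint_efforts': array([-2.19267258e-05, -4.32003808e+01, -2.44695354e+01,  7.18491711e-02,
        5.25767764e-02, -4.33873311e-05]), 'tool_pos': array([0.14581445, 0.50397127, 0.22611481]), 'tool_rot': array([-3.14021590e+00, -2.00266739e-04,  2.85981830e+00]), 'contact_force': array([-0.17417935, -0.60657738, -0.31088819]), 'torque': array([-0.0565201 , -0.00430647,  0.02234704]), 'grip_force': 0.0, 'opening': 0.0918754619747023}
```

View pics/top.png

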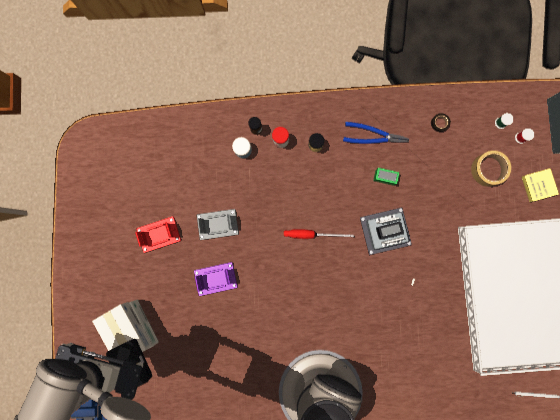

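View pics/scene.png

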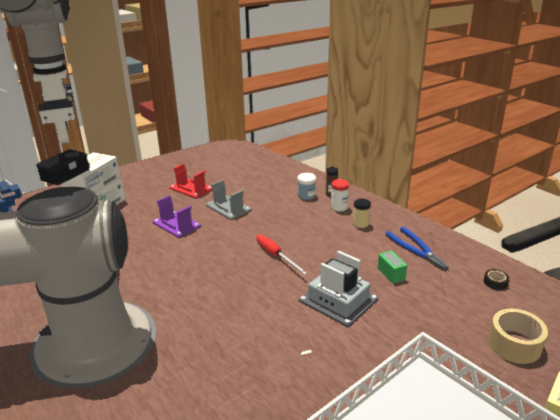

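Top view: the cap could be the black one on the scan head (388,231) or the green look-alike (387,176). The holder could be grey (218,224), red (158,234) or purple (216,279). I choose the black cap on the head and the grey holder. Next is one close crop of both.

Run:
```python
from h import *
s=load('top');im=s['im']
a=cv2.resize(im[200:265,355:420],(520,520)[:2],interpolation=cv2.INTER_CUBIC)[:, :390*520//520+130]
a=cv2.resize(im[202:262,358:418],(400,400),interpolation=cv2.INTER_CUBIC)
b=cv2.resize(im[194:254,188:248],(400,400),interpolation=cv2.INTER_CUBIC)
cv2.imwrite('pics/crop1.png',np.hstack([a,b]))
print(world(s,320,300),world(s,388,231),world(s,218,224))
```

```text
[ 0.25422281 -0.01047909  0.00121741] [ 0.44105335 -0.19502295  0.0847184 ] [0.47671092 0.27309179 0.00630895]
```

View pics/crop1.png

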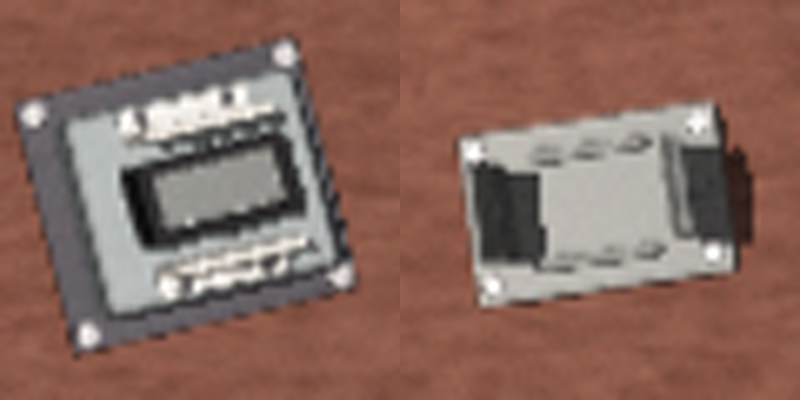

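The crop shows the black cap with its grey inlay between the cheeks, inlay centre at crop (226,188), about pixel (392,230). The grey holder's corners are at crop-right (60,135), (315,102), (340,268) and (80,305). Next I work out poses.

Run:
```python
from h import *
s=load('top');k=60/400
def go(P,ox,oy,z):
    w=np.array([world(s,ox+(x+.5)*k-.5,oy+(y+.5)*k-.5,z=z)[:2] for x,y in P]);
    print(z,w.mean(0).round(4),'sides',[round(np.linalg.norm(w[i]-w[(i+1)%4]),4) for i in range(4)],
     'yaw',[round(np.degrees(np.arctan2(*(a[::-1]))),1) for a in (w[0]-w[1],w[3]-w[2],w[1]-w[2],w[0]-w[3])])
go([(18,103),(285,42),(357,285),(78,355)],358,202,.006)   # foot
go([(150,170),(290,148),(303,210),(160,228)],358,202,.085) # inlay
go([(124,168),(290,137),(307,212),(150,248)],358,202,.083)
go([(60,135),(315,102),(340,268),(80,305)],188,194,.006) # holder
print(-cv2.Rodrigues(s['r'])[0].T@s['t'].reshape(3))
```

```text
0.006 [ 0.4432 -0.2017] sides [np.float64(0.1169), np.float64(0.1073), np.float64(0.1221), np.float64(0.1097)] yaw [np.float64(101.2), np.float64(102.4), np.float64(13.8), np.float64(11.1)]
0.085 [ 0.4437 -0.2043] sides [np.float64(0.0571), np.float64(0.0254), np.float64(0.058), np.float64(0.0236)] yaw [np.float64(97.3), np.float64(95.5), np.float64(9.2), np.float64(7.3)]
0.083 [ 0.4429 -0.2014] sides [np.float64(0.0682), np.float64(0.0309), np.float64(0.065), np.float64(0.0338)] yaw [np.float64(98.9), np.float64(101.2), np.float64(10.1), np.float64(15.6)]
0.006 [0.477  0.2749] sides [np.float64(0.1104), np.float64(0.072), np.float64(0.1122), np.float64(0.0734)] yaw [np.float64(95.7), np.float64(96.4), np.float64(7.4), np.float64(5.9)]
[0.409236   0.06453701 1.50045772]
```

Request:
{"method": "send_rows", "body": {
  "plan": [
    [[-1,-1,0],[0,0,-0.078]],
    [[-1,-1,0],[0,0,-0.078]],
    [[-1,-1,0],[0,0,-0.078]],
    [[-1,-1,0],[0,0,-0.078]],
    [[-1,-1,0],[0,0,0]],
    [[-1,-1,0],[0,0,0]],
    [[-1,-1,0],[0,0,0]],
    [[-1,-1,0],[0,0,0]],
    [[-1,-1,0],[0,0,0]],
    [[-1,-1,0],[0,0,0]]
  ],
  "gripper": 1
}}

```text
time: 1.35
tool_pos: [0.4134, 0.2795, 0.2264]
tool_rot: [3.142, -0.001, -2.933]
contact_force: [0.7, 0.3, -0.6]
opening: 0.0918
grip_force: 0.0
```

Request:
{"method": "send_rows", "body": {
  "plan": [
    [[0.16,-1,0],[0,0,0]],
    [[0.16,-1,0],[0,0,0]],
    [[0.16,-1,0],[0,0,0]],
    [[0.16,-1,0],[0,0,0]],
    [[0.16,-1,0],[0,0,0]],
    [[0.16,-1,0],[0,0,0]],
    [[0.16,-1,0],[0,0,0]],
    [[0.16,-1,0],[0,0,0]],
    [[0.16,-1,0],[0,0,0]],
    [[0.16,-1,0],[0,0,0]]
  ]
}}

```text
time: 2.6
tool_pos: [0.425, 0.0266, 0.2265]
tool_rot: [3.141, -0.001, -2.933]
contact_force: [-0.3, -0.0, -0.9]
opening: 0.0917
grip_force: 0.0
```

Request:
{"method": "send_rows", "body": {
  "plan": [
    [[0.16,-1,0],[0,0,0]],
    [[0.16,-1,0],[0,0,0]],
    [[0.16,-1,0],[0,0,0]],
    [[0.16,-1,0],[0,0,0]],
    [[0.16,-1,0],[0,0,0]],
    [[0.16,-1,0],[0,0,0]],
    [[0.16,-1,0],[0,0,0]],
    [[0.16,-1,0],[0,0,0]],
    [[0.16,-1,0],[0,0,0]],
    [[0,0,0],[0,0,0]]
  ]
}}

```text
time: 3.85
tool_pos: [0.4363, -0.2012, 0.2262]
tool_rot: [3.141, -0.001, -2.935]
contact_force: [0.1, 1.5, -0.1]
opening: 0.0918
grip_force: 0.0
```

Run:
```python
from h import *
o=robot.observe();print(o['time'],o['tool_pos'],np.degrees(o['tool_rot']),o['qpos'])
cv2.imwrite('pics/w1.png',snap('wrist'))
```

```text
3.85 [ 0.4363227  -0.20122463  0.22621835] [ 1.79970434e+02 -3.13771859e-02 -1.68187814e+02] [-5.91776139e-01  2.61477279e-01  1.64105460e+00 -3.36009570e-05
  1.23981256e+00 -2.36872294e+00]
```

View pics/w1.png

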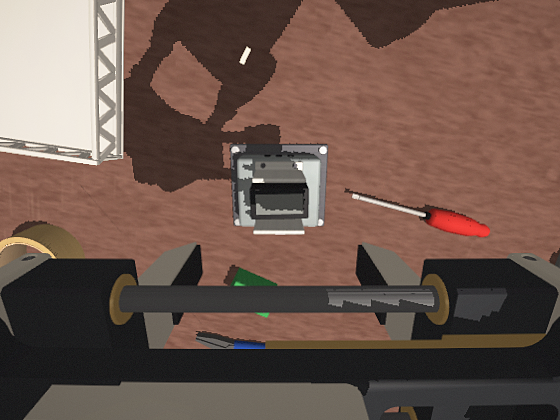

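The wrist picture shows the cap square to the fingers at (280,203), with the head foot corners at (237,150), (323,150), (323,222) and (237,222). I'll fit the cap top from depth.

```bash
cat >> h.py <<'E'
def cloud(s):
    v,u=np.mgrid[0:420,0:560];p=cv2.undistortPoints(np.stack([u,v],-1).reshape(-1,1,2).astype(float),s['K'],s['D']).reshape(-1,2)
    d=s['d'].reshape(-1,1).astype(float);R=cv2.Rodrigues(s['r'])[0]
    P=(np.hstack([p,np.ones_like(d)])*d-s['t'].reshape(1,3))@R;P[d[:,0]==0]=np.nan
    return P.reshape(420,560,3)
def rect(P,zlo,zhi,c,r):
    m=(P[...,2]>zlo)&(P[...,2]<zhi)&(np.hypot(P[...,0]-c[0],P[...,1]-c[1])<r)
    q=P[m];R=cv2.minAreaRect((q[:,:2]*1000).astype(np.float32));return len(q),np.median(q[:,2]),R
E
python3 - <<'E'
from h import *
s=load('wrist');P=cloud(s)
for a in [(.08,.092,(.443,-.203),.05),(.093,.105,(.443,-.203),.06),(.003,.012,(.443,-.203),.1),(.038,.052,(.443,-.203),.08)]: print(a[:2],rect(P,*a))
for z,pts in ((.085,[(252,183),(307,183),(308,217),(252,217)]),): pass
print(P[203,280],P[190,280],P[210,280])
s=load('top');P=cloud(s);print(rect(P,.078,.095,(.443,-.203),.045));print(rect(P,.003,.012,(.477,.275),.08))
E
```

```text
(0.08, 0.092) (2133, np.float64(0.08571163760444044), ((442.2869873046875, -200.6553192138672), (56.918792724609375, 61.84423065185547), 11.335785865783691))
(0.093, 0.105) (586, np.float64(0.09780121049185864), ((444.04010009765625, -200.21853637695312), (60.51320266723633, 52.7604866027832), 11.602530479431152))
(0.003, 0.012) (1974, np.float64(0.007428105845195229), ((444.3250732421875, -200.4239501953125), (110.53228759765625, 124.1876220703125), 11.736444473266602))
(0.038, 0.052) (2504, np.float64(0.04538961140245373), ((443.6341247558594, -200.49349975585938), (83.35672760009766, 98.16642761230469), 11.656645774841309))
[ 0.44287494 -0.19864147  0.08586035] [ 0.42927976 -0.20150502  0.0851727 ] [ 0.45021268 -0.19709735  0.08659058]
(312, np.float64(0.08557010108822433), ((443.2182922363281, -201.2362823486328), (59.343875885009766, 62.38451385498047), 13.09056282043457))
(864, np.float64(0.006645513574317705), ((476.071533203125, 275.4100646972656), (151.6532745361328, 156.5719757080078), 62.373199462890625))
```

Request:
{"method": "send_rows", "body": {
  "plan": [
    [[-0.31,0,0],[0,0,0]],
    [[0,0,1],[0,0,0]],
    [[0,0,1],[0,0,0]],
    [[0,0,1],[0,0,0]],
    [[0,0,1],[0,0,0]],
    [[0,0,1],[0,0,0]],
    [[0,0,1],[0,0,0]],
    [[0,0,0.5],[0,0,0]],
    [[0,0,0.5],[0,0,0]],
    [[0,0,0],[0,0,0]]
  ]
}}

```text
time: 5.15
tool_pos: [0.444, -0.1982, 0.0513]
tool_rot: [3.141, -0.001, -2.933]
contact_force: [0.4, -0.1, 1.1]
opening: 0.0919
grip_force: 0.0
```

Request:
{"method": "send_rows", "body": {
  "plan": [
    [[0,0,0],[0,0,0]],
    [[0,0,0],[0,0,0]],
    [[0,0,0],[0,0,0]],
    [[0,0,0],[0,0,0]],
    [[0,0,0],[0,0,0]],
    [[0,0,0],[0,0,0]],
    [[0,0,0],[0,0,0]],
    [[0,0,0],[0,0,0]],
    [[0,0,0],[0,0,0]],
    [[0,0,0],[0,0,0]]
  ],
  "gripper": -1,
  "force": 15
}}

```text
time: 6.4
tool_pos: [0.4443, -0.1987, 0.052]
tool_rot: [-3.141, 0.0, -2.933]
contact_force: [-0.3, 0.0, 5.4]
opening: 0.0622
grip_force: 15.0
```

Request:
{"method": "send_rows", "body": {
  "plan": [
    [[0,0,-0.2],[0,0,0]],
    [[0,0,-0.3],[0,0,0]],
    [[0,0,-0.4],[0,0,0]],
    [[0,0,-0.4],[0,0,0]],
    [[0,0,-0.4],[0,0,0]],
    [[0,0,-0.4],[0,0,0]],
    [[0,0,-0.5],[0,0,0]],
    [[0,0,-0.6],[0,0,0]],
    [[0,0,-0.7],[0,0,0]],
    [[0,0,-0.6],[0,0,0]]
  ]
}}

```text
time: 7.65
tool_pos: [0.4442, -0.1986, 0.1654]
tool_rot: [-3.141, 0.0, -2.933]
contact_force: [-0.5, -0.2, -0.7]
opening: 0.0624
grip_force: 15.0
```

Request:
{"method": "send_rows", "body": {
  "plan": [
    [[-0.4,0.5,0],[0,0,0]],
    [[-0.8,0.9,0],[0,0,0]],
    [[-0.8,0.9,0],[0,0,0]],
    [[-0.8,0.9,0],[0,0,0]],
    [[-0.8,0.9,0],[0,0,0]],
    [[-0.8,0.9,0],[0,0,0]],
    [[-0.8,0.9,0],[0,0,0]],
    [[-0.8,0.9,0],[0,0,0]],
    [[-0.8,0.9,0],[0,0,0]],
    [[-0.5,0.7,0],[0,0,0]]
  ]
}}

```text
time: 8.9
tool_pos: [0.5793, 0.0468, 0.1634]
tool_rot: [3.141, -0.001, -2.932]
contact_force: [0.2, 0.2, -0.2]
opening: 0.0621
grip_force: 15.0
```

Request:
{"method": "send_rows", "body": {
  "plan": [
    [[0,0,0.5],[0,0,0]],
    [[0,0,0.8],[0,0,0]],
    [[0,0,0.8],[0,0,0]],
    [[0,0,0.8],[0,0,0]],
    [[0,0,0.8],[0,0,0]],
    [[0,0,0.8],[0,0,0]],
    [[0,0,0.7],[0,0,0]],
    [[0,0,0.4],[0,0,0]],
    [[0,0,0.2],[0,0,0]],
    [[0,0,0],[0,0,0]]
  ]
}}

```text
time: 10.15
tool_pos: [0.5793, 0.0446, 0.0192]
tool_rot: [3.142, 0.0, -2.933]
contact_force: [0.2, 0.2, -0.3]
opening: 0.062
grip_force: 15.0
```

Run:
```python
from h import *
o=robot.observe();print(o['time'],o['tool_pos'],np.degrees(o['tool_rot']),o['contact_force'])
im=snap('scene');cv2.imwrite('pics/s2.png',cv2.resize(im[120:330,200:480],(800,600)))
```

```text
10.15 [0.57928927 0.04461094 0.01922562] [ 1.79996479e+02  5.10965054e-03 -1.68067796e+02] [ 0.24200738  0.17990626 -0.29288236]
```

View pics/s2.png

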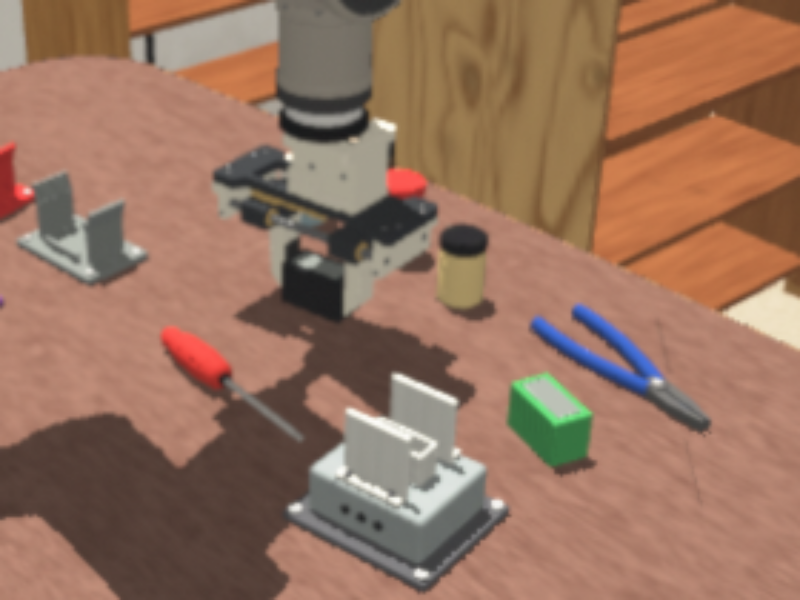

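The crop shows the cap held level at (315,280), clear of the screwdriver and the jar. I'll lower it gently until it touches.

Request:
{"method": "send_rows", "body": {
  "plan": [
    [[0,0,0.1],[0,0,0]],
    [[0,0,0.1],[0,0,0]],
    [[0,0,0.1],[0,0,0]],
    [[0,0,0.1],[0,0,0]],
    [[0,0,0.04],[0,0,0]],
    [[0,0,0],[0,0,0]],
    [[0,0,0],[0,0,0]],
    [[0,0,0],[0,0,0]],
    [[0,0,0],[0,0,0]],
    [[0,0,0],[0,0,0]]
  ]
}}

```text
time: 11.45
tool_pos: [0.5793, 0.0447, 0.0082]
tool_rot: [3.142, 0.0, -2.933]
contact_force: [-0.9, 0.7, -0.4]
opening: 0.0618
grip_force: 15.0
```

Request:
{"method": "send_rows", "body": {
  "plan": [
    [[0,0,0.03],[0,0,0]],
    [[0,0,0.03],[0,0,0]],
    [[0,0,0],[0,0,0]],
    [[0,0,0],[0,0,0]],
    [[0,0,0],[0,0,0]],
    [[0,0,0],[0,0,0]],
    [[0,0,0],[0,0,0]],
    [[0,0,0],[0,0,0]],
    [[0,0,0],[0,0,0]],
    [[0,0,0],[0,0,0]]
  ]
}}

```text
time: 12.7
tool_pos: [0.5793, 0.0447, 0.0071]
tool_rot: [-3.142, 0.0, -2.933]
contact_force: [-2.3, 0.4, 5.8]
opening: 0.0618
grip_force: 15.0
```

Request:
{"method": "send_rows", "body": {
  "plan": [
    [[0,0,0],[0,0,0]],
    [[0,0,0],[0,0,0]],
    [[0,0,0],[0,0,0]],
    [[0,0,0],[0,0,0]],
    [[0,0,0],[0,0,0]],
    [[0,0,0],[0,0,0]],
    [[0,0,0],[0,0,0]],
    [[0,0,0],[0,0,0]],
    [[0,0,0],[0,0,0]],
    [[0,0,0],[0,0,0]]
  ],
  "gripper": 1
}}

```text
time: 13.95
tool_pos: [0.5792, 0.0447, 0.0067]
tool_rot: [3.142, 0.0, -2.933]
contact_force: [-0.0, -1.5, 0.2]
opening: 0.092
grip_force: 0.0
```

Request:
{"method": "send_rows", "body": {
  "plan": [
    [[0,0,-0.3],[0,0,0]],
    [[0,0,-0.6],[0,0,0]],
    [[0,0,-1],[0,0,0]],
    [[0,0,-1],[0,0,0]],
    [[0,0,-1],[0,0,0]],
    [[0,0,-1],[0,0,0.05]],
    [[0,0,-0.5],[0,0,0.1]],
    [[0,0,0],[0,0,0.11]],
    [[0,0,0],[0,0,0.11]],
    [[0,0,0],[0,0,0.11]]
  ]
}}

```text
time: 15.2
tool_pos: [0.5794, 0.0447, 0.1431]
tool_rot: [3.141, 0.001, 2.59]
contact_force: [0.4, 0.3, -0.9]
opening: 0.0921
grip_force: 0.0
```

Request:
{"method": "send_rows", "body": {
  "plan": [
    [[0,0,0],[0,0,0.11]],
    [[0,0,0],[0,0,0.11]],
    [[0,0,0],[0,0,0.11]],
    [[0,0,0],[0,0,0.11]],
    [[0,0,0],[0,0,0.08]],
    [[0,0,0],[0,0,0]],
    [[0,0,0],[0,0,0]],
    [[0,0,0],[0,0,0]],
    [[0,0,0],[0,0,0]],
    [[0,0,0],[0,0,0]]
  ]
}}

```text
time: 16.45
tool_pos: [0.5792, 0.0447, 0.1417]
tool_rot: [-3.142, -0.0, 1.779]
contact_force: [0.4, 0.1, 0.5]
opening: 0.0919
grip_force: 0.0
```

Run:
```python
from h import *
o=robot.observe();print(o['time'],o['tool_pos'],np.degrees(o['tool_rot']),o['qpos'])
cv2.imwrite('pics/w2.png',snap('wrist'))
s=load('wrist');P=cloud(s);print(rect(P,.035,.047,(.579,.045),.06))
snap('top');P=cloud(load('top'));print(rect(P,.033,.05,(.579,.045),.06))
```

```text
16.45 [0.57921795 0.04466099 0.14167727] [-1.79998425e+02 -5.19594880e-03  1.01954836e+02] [-5.49846842e-02  5.19857338e-01  1.48695834e+00  8.86865111e-05
  1.13482714e+00 -2.63673397e-01]
(2396, np.float64(0.04074839916050235), ((578.834716796875, 44.143890380859375), (33.751434326171875, 62.3297119140625), 12.894740104675293))
(0, np.float64(nan), ((0.0, 0.0), (0.0, 0.0), 0.0))
  return _methods._mean(a, axis=axis, dtype=dtype,
  ret = ret.dtype.type(ret / rcount)
```

View pics/w2.png

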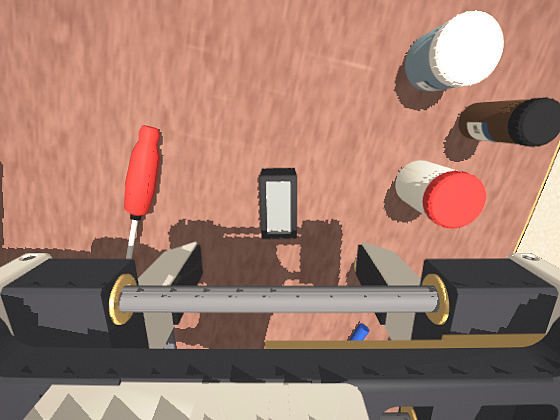

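The wrist picture shows the cap upright on the bench at (278,205), between the fingers. Next: descend and grip its long sides.

Request:
{"method": "send_rows", "body": {
  "plan": [
    [[0,0,0.6],[0,0,0]],
    [[0,0,0.8],[0,0,0]],
    [[0,0,0.8],[0,0,0]],
    [[0,0,0.8],[0,0,0]],
    [[0,0,0.8],[0,0,0]],
    [[0,0,0.8],[0,0,0]],
    [[0,0,0.5],[0,0,0]],
    [[0,0,0],[0,0,0]],
    [[0,0,0],[0,0,0]],
    [[0,0,0],[0,0,0]]
  ]
}}

```text
time: 17.8
tool_pos: [0.5798, 0.0446, 0.015]
tool_rot: [3.14, 0.0, 1.779]
contact_force: [-0.1, 0.1, -0.4]
opening: 0.0917
grip_force: 0.0
```

Request:
{"method": "send_rows", "body": {
  "plan": [
    [[0,0,0],[0,0,0]],
    [[0,0,0],[0,0,0]],
    [[0,0,0],[0,0,0]],
    [[0,0,0],[0,0,0]],
    [[0,0,0],[0,0,0]],
    [[0,0,0],[0,0,0]],
    [[0,0,0],[0,0,0]],
    [[0,0,0],[0,0,0]],
    [[0,0,0],[0,0,0]],
    [[0,0,0],[0,0,0]]
  ],
  "gripper": -1,
  "force": 15
}}

```text
time: 19.05
tool_pos: [0.5792, 0.0447, 0.0142]
tool_rot: [3.142, -0.0, 1.779]
contact_force: [-0.5, 0.5, 0.3]
opening: 0.0341
grip_force: 15.0
```

Request:
{"method": "send_rows", "body": {
  "plan": [
    [[0,0,-0.2],[0,0,0]],
    [[0,0,-0.4],[0,0,0]],
    [[0,0,-0.6],[0,0,0]],
    [[0,0,-0.6],[0,0,0]],
    [[0,0,-0.6],[0,0,0]],
    [[0,0,-0.6],[0,0,0]],
    [[0,0,-0.6],[0,0,0]],
    [[0,0,-0.6],[0,0,0]],
    [[0,0,-0.6],[0,0,0]],
    [[0,0,-0.4],[0,0,0]]
  ]
}}

```text
time: 20.3
tool_pos: [0.5795, 0.0447, 0.1454]
tool_rot: [3.141, 0.0, 1.779]
contact_force: [0.2, 0.3, -0.1]
opening: 0.0339
grip_force: 15.0
```

Request:
{"method": "send_rows", "body": {
  "plan": [
    [[0.3,-0.15,0],[0,0,0]],
    [[0.7,-0.35,0],[0,0,0]],
    [[0.7,-0.35,0],[0,0,0]],
    [[0.7,-0.35,0],[0,0,0]],
    [[0.7,-0.35,0],[0,0,0]],
    [[0.7,-0.35,0],[0,0,0]],
    [[0.7,-0.35,0],[0,0,0]],
    [[0.5,-0.2,0],[0,0,0.03]],
    [[0.2,-0.1,0],[0,0,0.03]],
    [[0,0,0],[0,0,0]]
  ]
}}

```text
time: 21.55
tool_pos: [0.4897, 0.1596, 0.1443]
tool_rot: [3.141, -0.0, 1.686]
contact_force: [0.3, -0.1, -0.8]
opening: 0.034
grip_force: 15.0
```

Run:
```python
from h import *
o=robot.observe();print(o['time'],o['tool_pos'],np.degrees(o['tool_rot']),o['opening'])
cv2.imwrite('pics/w3.png',snap('wrist'))
P=cloud(load('wrist'));c=(.477,.275)
for a,b,r in ((.002,.006,.08),(.004,.0105,.075),(.012,.019,.05),(.05,.07,.08)): print(a,b,rect(P,a,b,c,r))
```

```text
21.55 [0.48968552 0.15955469 0.14429668] [ 1.79993308e+02 -5.75374980e-03  9.66086206e+01] 0.03402214171691795
0.002 0.006 (87, np.float64(0.002264149228888784), ((478.7886657714844, 268.674560546875), (153.98196411132812, 132.70343017578125), 7.747060298919678))
0.004 0.0105 (7604, np.float64(0.008362310993279248), ((476.61474609375, 277.6294860839844), (74.32653045654297, 111.71978759765625), 6.40769624710083))
0.012 0.019 (825, np.float64(0.017012753675199912), ((475.92852783203125, 282.97705078125), (51.316158294677734, 60.77781295776367), 6.25035285949707))
0.05 0.07 (1436, np.float64(0.05940240515889118), ((476.79913330078125, 275.3206481933594), (42.17680740356445, 86.38556671142578), 6.637027740478516))
```

View pics/w3.png

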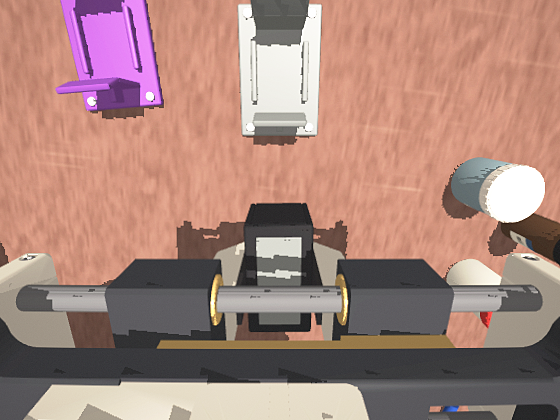

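The wrist picture shows the grey holder at (280,75), with lips at x 252 and 305. The held cap is level at (279,265). I'll move above the holder and re-measure both together.

Request:
{"method": "send_rows", "body": {
  "plan": [
    [[0.3,0,0],[0,0,0]],
    [[0.6,0,0],[0,0,0]],
    [[0.7,0,0],[0,0,0]],
    [[0.7,0,0],[0,0,0]],
    [[0.7,0,0],[0,0,0]],
    [[0.7,0,0],[0,0,0]],
    [[0.6,0,0],[0,0,0]],
    [[0.3,0.02,0],[0,0,0]],
    [[0.12,0,0],[0,0,0]],
    [[0,0,0],[0,0,0]]
  ]
}}

```text
time: 22.85
tool_pos: [0.4773, 0.276, 0.1442]
tool_rot: [-3.142, 0.0, 1.685]
contact_force: [-0.4, 0.1, -0.2]
opening: 0.034
grip_force: 15.0
```

Run:
```python
from h import *
o=robot.observe();print(o['time'],o['tool_pos'],np.degrees(o['tool_rot']),o['opening'])
cv2.imwrite('pics/w4.png',snap('wrist'))
P=cloud(load('wrist'));c=(.477,.276)
for a,b,r in ((.004,.0105,.075),(.012,.019,.05),(.05,.07,.08),(.162,.175,.04)): print(a,b,rect(P,a,b,c,r))
# in holder axes: v along holder y
t=np.radians(6.4);q=P[...,:2]-c;a=q@[np.cos(t),np.sin(t)];b=q@[-np.sin(t),np.cos(t)];z=P[...,2]
for lo,hi in ((.003,.0105),(.012,.019),(.03,.047),(.055,.07),(.162,.175)):
    m=(z>lo)&(z<hi)&(abs(a)<.06)&(abs(b)<.075)
    print(lo,m.sum(),np.percentile(a[m],[0.5,99.5]).round(4) if m.any() else'',np.histogram(b[m],np.arange(-.065,.07,.005))[0])
```

```text
22.85 [0.47728234 0.27595184 0.1441834 ] [-1.79995483e+02  5.18863867e-03  9.65281870e+01] 0.03404867350678116
0.004 0.0105 (3686, np.float64(0.00846422754905574), ((475.0018615722656, 291.09625244140625), (74.0484390258789, 84.4868392944336), 6.552259922027588))
0.012 0.019 (347, np.float64(0.01707199676948711), ((474.2652587890625, 295.0433654785156), (50.48825454711914, 45.513248443603516), 8.12424087524414))
0.05 0.07 (464, np.float64(0.06478674057968588), ((471.8872985839844, 318.01971435546875), (41.07353973388672, 10.014375686645508), 7.513166427612305))
0.162 0.175 (6404, np.float64(0.17062175485225675), ((477.8270263671875, 275.63690185546875), (67.8923568725586, 63.126102447509766), 7.457738876342773))
0.003 3686 [-0.037   0.0363] [  0   0   0   0   0   0   0   4  18  37  50  79 285 261 298 306 306 301
 321 124 120 304 316 333 223   0]
0.012 354 [-0.0286  0.0251] [ 0  0  0  0  0  0  0  0  0  0  0  0 33 52 51 49 51 56 21  0  0 34  2  5
  0  0]
0.03 7 [-0.0009  0.0104] [0 0 0 0 0 0 0 0 0 0 0 0 0 0 0 0 0 0 0 0 7 0 0 0 0 0]
0.055 416 [-0.0209  0.0201] [  0   0   0   0   0   0   0   0   0   0   0   0   0   0   0   0   0   0
   0   0  19 232 165   0   0   0]
0.162 6404 [-0.0282  0.0295] [   0    0    0    0    0    0   60  458  470  266    0    0  199  606
  748 1140  648  667  701  441    0    0    0    0    0    0]
```

View pics/w4.png

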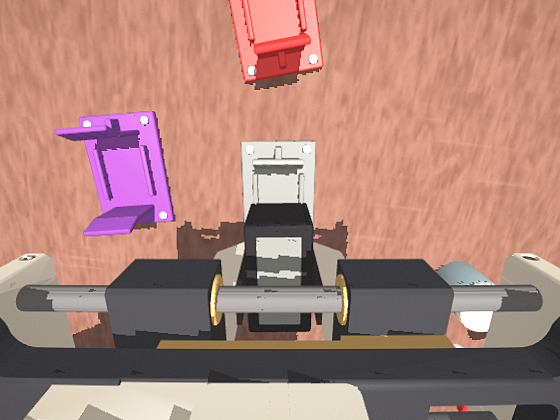

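The picture shows the holder's far end at (280,155), centred and parallel with the held cap at (279,265). A trim of about 1.5 mm, then I descend.

Request:
{"method": "send_rows", "body": {
  "plan": [
    [[0.06,-0.02,0.2],[0,0,0]],
    [[0,0,0.5],[0,0,0]],
    [[0,0,0.5],[0,0,0]],
    [[0,0,0.5],[0,0,0]],
    [[0,0,0.5],[0,0,0]],
    [[0,0,0.4],[0,0,0]],
    [[0,0,0.3],[0,0,0]],
    [[0,0,0.2],[0,0,0]],
    [[0,0,0],[0,0,0]],
    [[0,0,0],[0,0,0]]
  ]
}}

```text
time: 24.15
tool_pos: [0.4768, 0.2777, 0.0671]
tool_rot: [3.141, -0.0, 1.685]
contact_force: [-0.1, -0.1, -0.6]
opening: 0.0338
grip_force: 15.0
```

Run:
```python
from h import *
o=robot.observe();print(o['time'],o['tool_pos'],o['contact_force'])
im=snap('scene');cv2.imwrite('pics/s3.png',cv2.resize(im[130:250,160:320],(800,600),interpolation=cv2.INTER_CUBIC))
```

```text
24.15 [0.47682257 0.2776604  0.06708737] [-0.14433339 -0.10973652 -0.62390999]
```

View pics/s3.png

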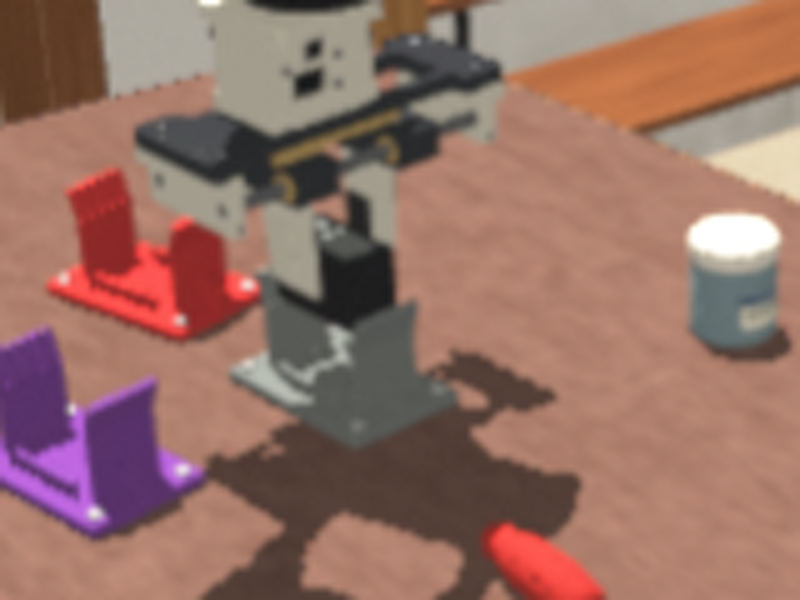

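The cap at (350,280) is centred between the holder's end walls. I'll continue down slowly.

Request:
{"method": "send_rows", "body": {
  "plan": [
    [[0,0,0.2],[0,0,0]],
    [[0,0,0.2],[0,0,0]],
    [[0,0,0.2],[0,0,0]],
    [[0,0,0.2],[0,0,0]],
    [[0,0,0.2],[0,0,0]],
    [[0,0,0.2],[0,0,0]],
    [[0,0,0.2],[0,0,0]],
    [[0,0,0.2],[0,0,0]],
    [[0,0,0],[0,0,0]],
    [[0,0,0],[0,0,0]]
  ]
}}

```text
time: 25.45
tool_pos: [0.4767, 0.2776, 0.0268]
tool_rot: [3.141, -0.0, 1.685]
contact_force: [1.6, -0.8, -0.4]
opening: 0.0339
grip_force: 15.0
```

Request:
{"method": "send_rows", "body": {
  "plan": [
    [[0,0,0.04],[0,0,0]],
    [[0,0,0.04],[0,0,0]],
    [[0,0,0.04],[0,0,0]],
    [[0,0,0],[0,0,0]],
    [[0,0,0],[0,0,0]],
    [[0,0,0],[0,0,0]],
    [[0,0,0],[0,0,0]],
    [[0,0,0],[0,0,0]],
    [[0,0,0],[0,0,0]],
    [[0,0,0],[0,0,0]]
  ]
}}

```text
time: 26.7
tool_pos: [0.4766, 0.2775, 0.0237]
tool_rot: [3.142, -0.0, 1.685]
contact_force: [0.6, -0.5, -0.4]
opening: 0.0338
grip_force: 15.0
```

Request:
{"method": "send_rows", "body": {
  "plan": [
    [[0,0,0.04],[0,0,0]],
    [[0,0,0.03],[0,0,0]],
    [[0,0,0],[0,0,0]],
    [[0,0,0],[0,0,0]],
    [[0,0,0],[0,0,0]],
    [[0,0,0],[0,0,0]],
    [[0,0,0],[0,0,0]],
    [[0,0,0],[0,0,0]],
    [[0,0,0],[0,0,0]],
    [[0,0,0],[0,0,0]]
  ]
}}

```text
time: 27.95
tool_pos: [0.4766, 0.2775, 0.0222]
tool_rot: [3.142, -0.0, 1.685]
contact_force: [-2.3, -1.2, 4.6]
opening: 0.0339
grip_force: 15.0
```

Request:
{"method": "send_rows", "body": {
  "plan": [
    [[0,0,0],[0,0,0]],
    [[0,0,0],[0,0,0]],
    [[0,0,0],[0,0,0]],
    [[0,0,0],[0,0,0]],
    [[0,0,0],[0,0,0]],
    [[0,0,0],[0,0,0]],
    [[0,0,0],[0,0,0]],
    [[0,0,0],[0,0,0]],
    [[0,0,0],[0,0,0]],
    [[0,0,0],[0,0,0]]
  ],
  "gripper": 1
}}

```text
time: 29.2
tool_pos: [0.4766, 0.2776, 0.022]
tool_rot: [-3.142, -0.0, 1.685]
contact_force: [-0.1, -0.8, -0.7]
opening: 0.0916
grip_force: 0.0
```

Request:
{"method": "send_rows", "body": {
  "plan": [
    [[0,0,-0.3],[0,0,0]],
    [[0,0,-0.6],[0,0,0]],
    [[0,0,-0.8],[0,0,0]],
    [[0,0,-0.8],[0,0,0]],
    [[0,0,-0.8],[0,0,0]],
    [[0,0,-0.8],[0,0,0]],
    [[0,0,-0.8],[0,0,0]],
    [[0,0,-0.4],[0,0,0]],
    [[0,0,0],[0,0,0]],
    [[0,0,0],[0,0,0]]
  ]
}}

```text
time: 30.45
tool_pos: [0.4762, 0.2774, 0.1539]
tool_rot: [-3.141, 0.0, 1.685]
contact_force: [0.3, 0.1, -0.4]
opening: 0.0918
grip_force: 0.0
```

Run:
```python
from h import *
o=robot.observe();print(o['time'],o['tool_pos'],o['contact_force'],o['grip_force'])
snap('wrist');P=cloud(load('wrist'));c=(.477,.2775)
m=(P[...,2]>.04)&(P[...,2]<.053)&(np.hypot(P[...,0]-c[0],P[...,1]-c[1])<.036);q=P[m]
A=np.c_[q[:,:2]-c,np.ones(len(q))];print(len(q),np.linalg.lstsq(A,q[:,2],rcond=None)[0],rect(P,.045,.052,c,.036))
print(rect(P,.004,.0105,c,.075))
```

```text
30.45 [0.47618695 0.27736152 0.15389544] [ 0.28729951  0.14917581 -0.39920486] 0.0
2430 [-0.00315797 -0.00036577  0.04857881] (2358, np.float64(0.048790595734078034), ((477.0553894042969, 274.87249755859375), (33.892032623291016, 66.73440551757812), 7.6706929206848145))
(3116, np.float64(0.008464270919993622), ((476.5857849121094, 277.47735595703125), (74.17263793945312, 111.36563873291016), 6.554199695587158))
```

The cap is level, its top at 48.6 mm as expected, and centred in the holder to within about 1 mm. Handing in.

```bash
python3 -c "
from cell import robot;print(robot.hand_in())"
```

```text
the job is handed in; nothing more can be done
None
```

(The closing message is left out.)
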